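# Slide the tall battery case into its charging bay

## Task

With the fingertips, push the tall battery case along the table into the charging bay until its front is fully home against the charger block. It is heavy for its narrow feet, so push steadily and low near its base: it must slide upright without tipping, and must not be lifted, knocked, or handled by its carrying handle. Leave the reel, the tin and the capacitor beside the work where they stand.

Things in the scene. Friction and masses are not known exactly. Their poses are not given: they have to be found in the camera images.
- battery_case: upright grey box with black lid, 80 (x) x 120 (y) x 150 mm tall plus handle, 0.55-1 kg, weight mid-height. Origin: centre of underside, at the table. Push its flat -x face (40 mm from origin, on the robot's right) to the left; +x face meets the charger. Four 4 mm feet reach only 27 mm from the middle along x. Slides at 3-7 N; pushed above 35 mm height it may tip, at half height it does
- carry_handle: the black carrying handle fixed on top of the case, a bar 92 mm long along the case's y, 12 mm thick, rising 36 mm above the lid. Origin: on the case's vertical axis at the lid's top (150 mm up). Not to be touched.
- charging_bay: fixed, floorless, left of the case: grey charger block 170 wide, 30 deep, 56 mm high; two aluminium rails 25 mm high, mouth to the right. Origin: on the table where the case's origin is when home; +x into the bay (leftward); home = axes and origins agree. Block face at x +40 mm. Rails' inner faces at y -66 and +66 mm, straight from x -20 to 40, flaring outward to y -85 and +85 at x -55 mm
- solder_reel: bystander: standing reel of solder wire, diameter 54 mm, 42 mm high, on the robot's side of the bay, origin at the centre of its underside
- flux_tin: bystander: flat round tin, diameter 48 mm, 23 mm high, on the far side of the bay, origin at the centre of its underside
- electrolytic_1: bystander: standing blue capacitor, diameter 25 mm, 30 mm high, on the robot's side of the case's start, origin at the centre of its underside

How it is judged:
By the outcome, as a careful person would: the job done as asked, in the order asked, and still so for the second after the job is handed in, with the robot touching nothing.
It also fails if it takes over 48 s, if anything falls off the work surface, if the arm or the gripper's body presses on something with over 40 N, if the wrist force passes 120 N, or if a joint passes its speed limit or range.

## Robot

A 7-joint arm with a two-finger parallel gripper is mounted at the origin on a cart in front of the work surface, level with it; the furniture and walls round the work are solid. World frame = base frame: x ahead of the robot, y to its left, z up, the work surface at z = 0. Lengths are in mm, angles in rad, forces in N, time in s.
With the tool pointing down it reaches from about 425 to 825 mm from the base axis. Payload 3.6 kg.
Tool frame: the origin (TCP) lies on the front face of the gripper's body, between the roots of the fingers; the fingertips stand 84 mm ahead of it and the grasp point (between the pads) lies 65 mm ahead of it (tip_extent is the distance from the TCP to the fingertips, in mm); z points along the fingers, y is the line along which they close (so a half turn about z gives the same grasp; the last joint's range is limited). The gripper opens to 93 mm and grips with 3 to 60 N. Pads are 15 mm wide; open, the fingers measure 128 mm over their backs; the gripper's body (75 mm by 188 mm) begins 65 mm behind the grasp point.
Start: joints at [-0.026, 0.615, -0.013, 1.423, 0.008, 1.103, -0.04], TCP at [649.975, 0.021, 302.74] pointing down, gripper open.
Joint ranges: [-3.12, 3.12], [-0.3, 2.06], [-1.34, 1.32], [0.26, 2.42], [-1.36, 4.5], [0.01, 1.98], [-2.84, 2.84]. Speed limits (rad/s): [2.79, 2.79, 3.14, 3.14, 3.14, 3.14, 3.14].

## Interface

Orientations are given as [roll, pitch, yaw] about the fixed x, y, z axes, in that order (R = Rz(yaw) Ry(pitch) Rx(roll)).
In Python, from cell import * gives the robot as it stands. Calls block until the motion is done:
- move_to(position, orientation): joint-space move of the TCP to a pose.
- servo_line(position, attitude=None, v=150, max_force=None): straight line of the TCP; attitude=None keeps the orientation; v is the mean speed in mm/s. With max_force (N) it stops when the force on the tool has changed by that much, and returns True; else False.
- movej(angles): joint-space move.
- release() and gripper_close(): open the fingers fully, or close them until they stop; the grip force is fixed at half the most.
- wait(seconds).
- inverse_kinematics(position, orientation): joint angles nearest the present ones, or None.
- observe(): the state.
- read_camera(name): name is "scene" or "side" or "wrist"; returns the picture (420x560x3 uint8, blue, green, red); there is no depth.
- get_calibration(name): a dict with "mtx" (3x3 intrinsics, pixels), "k1" (the pictures are not rectified: a ray, as slopes to the right and down, at radius r is drawn at 1 + k1 r^2 times it, then the intrinsics apply), "rvec" (rotation vector, rad) and "tvec" (3), from world to camera coordinates, as OpenCV has them. Camera axes: x right, y down, z forward; pixel columns grow to the right and rows downward; lengths in mm; the calibration is good to about 2 mm. A picture is of the moment at which its call begins: read the wrist's pose just before it. get_calibration takes no time and is no camera call; for the wrist camera it gives the pose at the moment of the call.
A pose or a line that the arm cannot do raises PlanningError and nothing moves.
- job_done(): hands the job in; it is judged then, once.
The state is a dict: "clock": time; "joint_pos": joint angles; "qd": joint speeds; "joint_efforts": joint torques, N m; "tool_pos": TCP position; "tool_rot": TCP orientation; "force": force on the tool from outside, world axes, zero at the start; "moment": the same for the moment, N m; "finger_gap": opening from 0.0 (shut) to 1.0 (fully open); "grasp_force": force on a finger pad.
Only numpy, scipy, OpenCV 4.12 (cv2) and the standard library are available. Lean on these libraries where they do the work, as an engineer would, in place of code of your own. Each camera call takes 0.05 s, during which the arm holds its last target. There are 200 camera calls.

## Working session

There is one attempt and no reset: what is moved stays moved. The work goes in short steps, each a Python script; the robot and the scene stay as the last script left them, time stands still between calls to the robot, and variables do not carry over. Pictures are saved under pics/ and viewed, at most 10 in all, crops included, and the job is handed in when it is done.

```bash
mkdir -p pics; ls; python3 - <<'E'
from cell import *
import cv2,numpy as np
a=read_camera("scene");b=read_camera("side")
cv2.imwrite("pics/a.png",a);cv2.imwrite("pics/b.png",b)
for n in("scene","side"):
    c=get_calibration(n);R=cv2.Rodrigues(np.array(c["rvec"],float))[0];print(n,(-R.T@np.array(c["tvec"]).ravel()).round(),R[2].round(2))
print(observe())
E
```

```text
pics
scene [-33. 465. 701.] [ 0.64 -0.38 -0.67]
side [328. 991. 664.] [ 0.18 -0.83 -0.53]
{'clock': 0.1, 'joint_pos': array([-0.02646929,  0.61581711, -0.01261846,  1.42472952,  0.00809426,
        1.10341551, -0.04042843]), 'qd': array([-2.98536589e-04, -2.85424492e-03,  6.41010838e-04, -4.49403882e-03,
       -1.19420173e-04, -2.84918283e-04,  4.08325663e-05]), 'joint_efforts': array([ 9.60165453e-04, -4.60037935e+01,  2.10206788e-01, -1.66244763e+01,
       -6.11468428e-02,  1.69380486e-02,  1.02607953e-04]), 'tool_pos': array([ 6.49479407e+02, -3.97557850e-03,  3.01703319e+02]), 'tool_rot': array([-3.13927321e+00,  2.28156457e-05,  1.57080162e+00]), 'force': array([-0.00372251, -0.09863227, -0.31232715]), 'moment': array([0.01003881, 0.02079315, 0.01130113]), 'grasp_force': 0.0, 'finger_gap': 0.9978748475480587}
```

View pics/a.png

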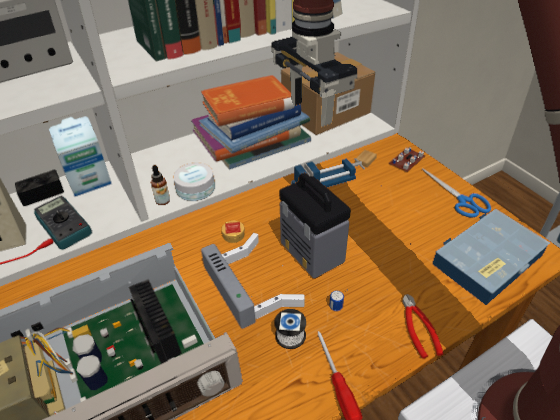

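View pics/b.png

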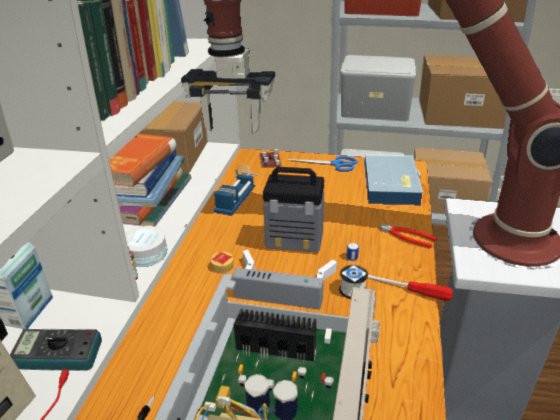

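The case stands at the bay mouth at about (315,225) in the scene view. The bay opens to the right, with the block at (228,285) and the reel at (290,325). I'll enlarge both views to pick corners.

```bash
python3 - <<'E'
import cv2
a=cv2.imread("pics/a.png");b=cv2.imread("pics/b.png")
cv2.imwrite("pics/a2.png",cv2.resize(a[160:360,190:390],(800,600)[:1]*0 or (600,600),interpolation=cv2.INTER_CUBIC))
cv2.imwrite("pics/b2.png",cv2.resize(b[155:315,195:395],(800,640-0),interpolation=cv2.INTER_CUBIC)[:600])
E
```

```text
(no output)
```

View pics/a2.png

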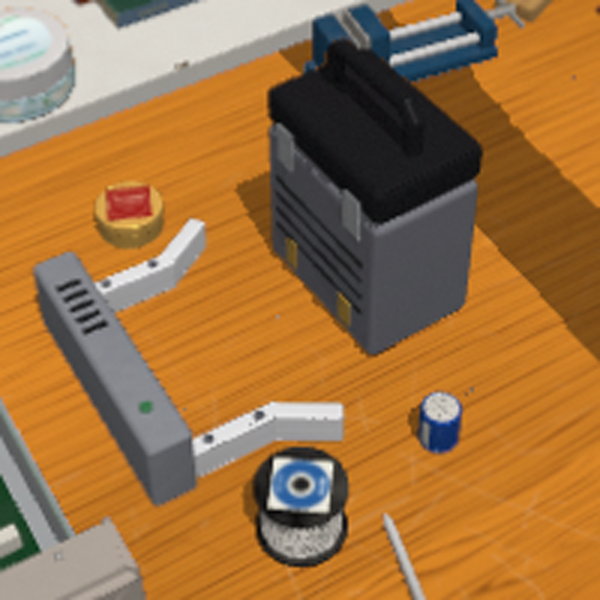

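View pics/b2.png

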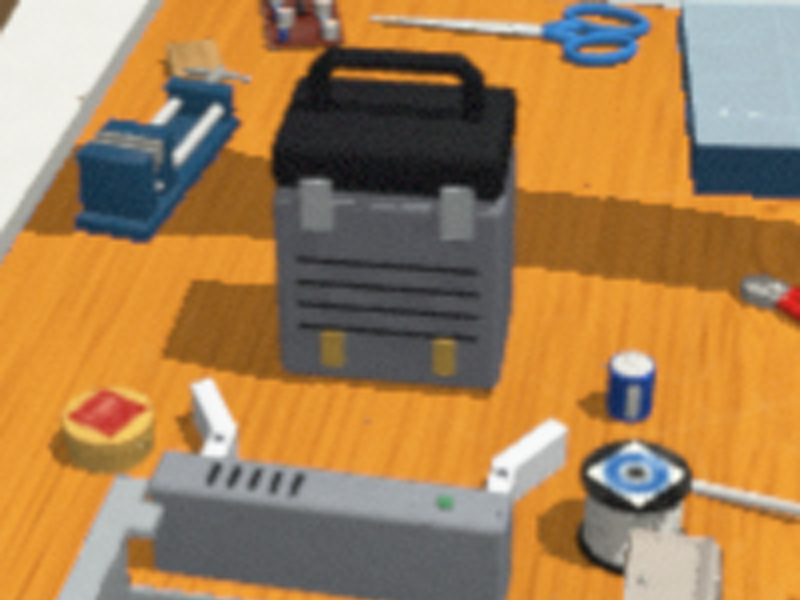

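The crops give usable corners. In the scene crop the case's base corners are (272,250), (373,355) and (467,303), and the block's inner top edge runs (72,253)-(195,437). In the side crop the case's front base corners are (285,373) and (497,388).

```bash
cat > h.py <<'E'
import cv2,numpy as np
def ray(cal,p,z):
    K=np.array(cal["mtx"],float);d=(np.array(p,float)-K[:2,2])/[K[0,0],K[1,1]]
    u=d.copy()
    for _ in range(20): u=d/(1+cal["k1"]*(u@u))
    R=cv2.Rodrigues(np.array(cal["rvec"],float))[0];c=-R.T@np.array(cal["tvec"],float).ravel()
    w=R.T@np.r_[u,1];return (c+w*(z-c[2])/w[2])[:2]
E
python3 - <<'E'
from cell import *
from h import *
S=get_calibration("scene");D=get_calibration("side")
A=lambda x,y,z:print("  scene",ray(S,(190+x/3-.33,160+y/3-.33),z).round(1))
B=lambda x,y,z:print("  side ",ray(D,(195+x/4-.37,155+y/4-.37),z).round(1))
print("case far front");A(272,250,4);B(285,373,4)
print("case near front");A(373,355,4);B(497,388,4)
print("case near back");A(467,303,4)
print("lid front-far, near, back near top");A(270,88,150);A(378,185,150);A(480,147,150);B(280,125,150);B(503,155,150);B(516,90,150)
print("block inner far/near top");A(72,253,56);B(183,455,56);A(195,437,56);B(512,492,56)
print("block outer far/near top");A(35,268,56);B(150,475,56);A(152,470,56);B(510,517,56)
print("far rail tip inner top");A(205,225,25);B(213,380,25)
print("near rail tip top inner,outer");A(343,405,25);B(548,420,25);A(343,415,25);B(567,427,25)
print("reel,tin,cap top c");A(300,485,42);B(637,473,42);A(128,203,23);B(108,413,23);A(441,408,30);B(632,367,30)
print("vise");B(130,235,0);B(235,125,10)
E
```

```text
case far front
  scene [550.1 134.1]
  side  [549.9 130. ]
case near front
  scene [435.6 126.9]
  side  [434.7 123.7]
case near back
  scene [439.5  49.2]
lid front-far, near, back near top
  scene [548.  133.4]
  scene [440.1 125.5]
  scene [435.1  56.3]
  side  [550.7 114. ]
  side  [434.3 125.3]
  side  [436.5  57.6]
block inner far/near top
  scene [572. 269.]
  side  [565.7 269.8]
  scene [404.  270.5]
  side  [408.5 269.5]
block outer far/near top
  scene [572.4 294.7]
  side  [577.1 286.9]
  scene [396.8 301.5]
  side  [407.1 287.1]
far rail tip inner top
  scene [577.1 170.8]
  side  [578.8 169.9]
near rail tip top inner,outer
  scene [398.8 174. ]
  side  [402.1 173.6]
  scene [392.5 178.1]
  side  [392.  177.6]
reel,tin,cap top c
  scene [353.6 232.1]
  side  [353.4 229. ]
  scene [626.3 205.2]
  side  [626.  204.3]
  scene [362.7 127.8]
  side  [363.5 128. ]
vise
  side  [675.5   4.5]
  side  [ 640.4 -120. ]
```

```bash
cat >> h.py <<'E'
from scipy.spatial.transform import Rotation
def rpy(deg,dyaw=0):
    s,c=np.sin(np.radians(deg)),np.cos(np.radians(deg))
    M=np.array([[0,1,0],[c,0,s],[s,0,-c]])
    return (Rotation.from_euler("z",dyaw)*Rotation.from_matrix(M)).as_euler("xyz")
def tcp(tip,deg):
    s,c=np.sin(np.radians(deg)),np.cos(np.radians(deg))
    return np.array(tip,float)-84*np.array([0,s,-c])
E
python3 - <<'E'
from cell import *
from h import *
D=get_calibration("side");print("box",ray(D,(367,203),0),ray(D,(367,203),50))
for t in(35,40,45):
    for tip in((493,-50,180),(493,15,12),(491,100,12),(489,188,12)):
        q=inverse_kinematics(tcp(tip,t),rpy(t));print(t,tip,None if q is None else np.round(q,2))
E
```

```text
box [344.77447409 -99.58121044] [343.4785353  -17.50978803]
35 (493, -50, 180) [ 0.62  0.59 -0.34  1.84 -0.47  1.    0.62]
35 (493, 15, 12) [ 0.59  0.88 -0.48  1.99 -0.45  0.53  0.66]
35 (491, 100, 12) [ 0.48  0.89 -0.55  2.05 -0.52  0.39  0.59]
35 (489, 188, 12) [ 0.34  0.9  -0.61  2.07 -0.58  0.27  0.49]
40 (493, -50, 180) [ 0.68  0.63 -0.37  1.82 -0.51  1.04  0.68]
40 (493, 15, 12) [ 0.65  0.93 -0.51  1.97 -0.5   0.58  0.73]
40 (491, 100, 12) [ 0.54  0.93 -0.58  2.04 -0.59  0.43  0.7 ]
40 (489, 188, 12) [ 0.41  0.95 -0.66  2.07 -0.67  0.28  0.64]
45 (493, -50, 180) [ 0.73  0.68 -0.4   1.81 -0.54  1.08  0.72]
45 (493, 15, 12) [ 0.7   0.97 -0.53  1.94 -0.53  0.64  0.8 ]
45 (491, 100, 12) [ 0.59  0.98 -0.6   2.03 -0.65  0.48  0.8 ]
45 (489, 188, 12) [ 0.47  1.01 -0.69  2.07 -0.77  0.32  0.79]
```

```bash
python3 - <<'E'
from cell import *
from h import *
t=40
move_to(tcp((493,-50,180),t),rpy(t))
servo_line(tcp((493,5,40),t),v=120)
servo_line(tcp((493,15,12),t),v=60)
print(servo_line(tcp((493,55,12),t),v=25,max_force=2.0))
o=observe();print(o["clock"],o["tool_pos"],o["force"])
cv2.imwrite("pics/c.png",cv2.hconcat([cv2.resize(read_camera(n)[130:330,190:390],(400,400)) for n in("scene","side")]))
E
```

```text
True
4.05 [492.70111384  -8.63309687  75.95672045] [ 0.07289657 -0.02733181 -0.39032822]
```

View pics/c.png

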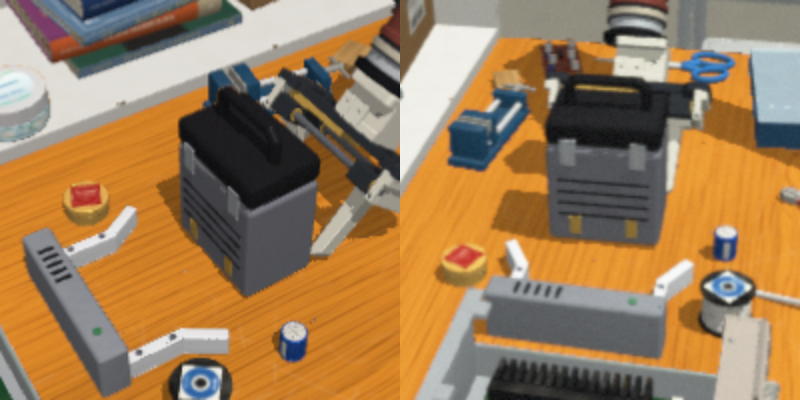

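Contact is made low on the right face, at tip y≈45. The near finger touches the lower corner at about (318,252) in the left half of the picture, and the case is upright.

```bash
python3 - <<'E'
from cell import *
from h import *
t=40
print(servo_line(tcp((493,75,12),t),v=25,max_force=15))
o=observe();print(o["clock"],o["tool_pos"],o["force"],o["moment"])
cv2.imwrite("pics/d.png",cv2.hconcat([cv2.resize(read_camera(n)[155:305,y:y+150],(400,400),interpolation=cv2.INTER_CUBIC) for n,y in(("scene",220),("side",220))]))
E
```

```text
False
5.5 [492.92193464  21.09645013  76.42103209] [-0.57134742 -2.26843622 -0.75628401] [-1.09690622  0.01028525  0.04598068]
```

View pics/d.png

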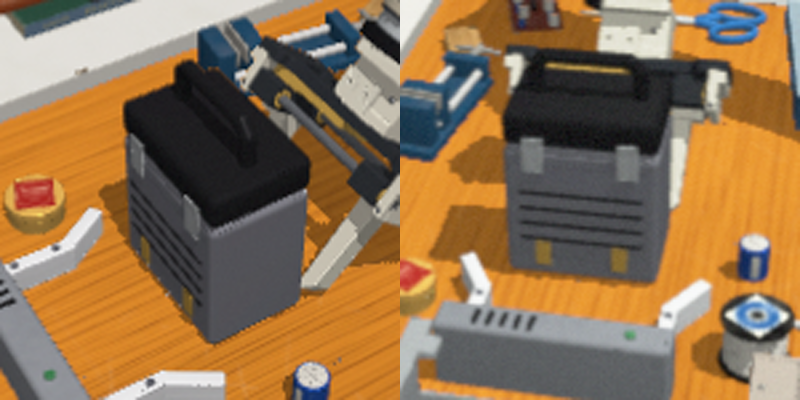

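The case is upright and pushed by both fingers. Its base front corners are at (131,235) and (210,342) in the left half and (112,268) and (257,283) in the right half.

```bash
python3 - <<'E'
from cell import *
from h import *
S=get_calibration("scene");D=get_calibration("side");k=2.6667
for p in((131,235),(210,342),(302,300)):print(ray(S,(220+p[0]/k-.3,155+p[1]/k-.3),4).round(1))
for p in((112,268),(257,283)):print(ray(D,(220+p[0]/k-.3,155+p[1]/k-.3),4).round(1))
E
```

```text
[563.2 154.1]
[441.2 158.8]
[438.6  80.1]
[552.9 157. ]
[436.1 156.2]
```

Yaw is now square, with the front at y≈157 and the case about 6 mm to the far side. I'll push on with a slight drift toward −x.

```bash
python3 - <<'E'
from cell import *
from h import *
t=40
print(servo_line(tcp((487,117,12),t),v=25,max_force=15))
o=observe();print(o["clock"],o["tool_pos"],o["force"],o["moment"])
cv2.imwrite("pics/e.png",cv2.hconcat([cv2.resize(read_camera(n)[165:315,y:y+150],(400,400),interpolation=cv2.INTER_CUBIC) for n,y in(("scene",200),("side",215))]))
E
```

```text
False
7.45 [486.95597584  62.95324794  76.36318732] [ 0.04216236 -3.3397409  -0.60259709] [-1.20095984 -0.05586656 -0.076052  ]
```

View pics/e.png

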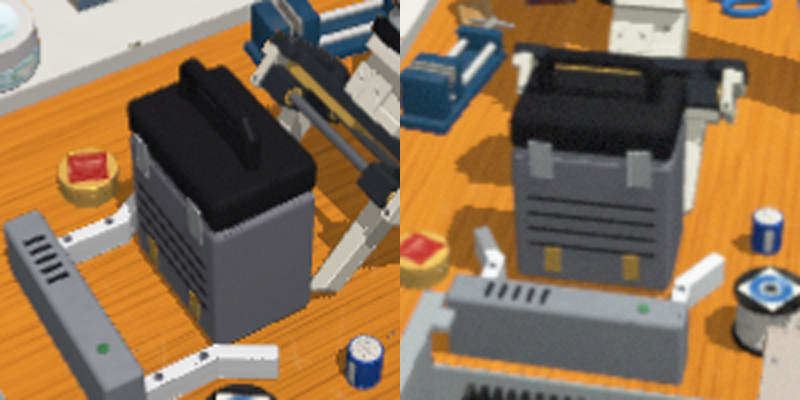

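The front is inside the flare, upright. Its near base corner is at (215,342) on the left and its base corners at (122,280) and (272,290) on the right.

```bash
python3 - <<'E'
from cell import *
from h import *
S=get_calibration("scene");D=get_calibration("side");k=2.6667
for p in((215,342),(308,303)):print(ray(S,(200+p[0]/k-.3,165+p[1]/k-.3),4).round(1))
for p in((122,280),(272,290)):print(ray(D,(215+p[0]/k-.3,165+p[1]/k-.3),4).round(1))
print("lid side");
for p in((112,120),(283,147),(287,90)):print(ray(D,(215+p[0]/k-.3,165+p[1]/k-.3),150).round(1))
E
```

```text
[438.9 200.4]
[433.7 125.4]
[544.2 205. ]
[429.  196.9]
lid side
[545.  205.3]
[420.7 219.5]
[427.9 144. ]
```

The case is centred to within about 2 mm of the bay's 489, so I'll push it home with a force stop.

```bash
python3 - <<'E'
from cell import *
from h import *
t=40
print(servo_line(tcp((487.5,172,12),t),v=25,max_force=15))
o=observe();print(o["clock"],o["tool_pos"],o["force"])
print(servo_line(tcp((487.5,200,12),t),v=12,max_force=12))
o=observe();print(o["clock"],o["tool_pos"],o["force"])
cv2.imwrite("pics/f.png",cv2.hconcat([cv2.resize(read_camera(n)[165:315,y:y+150],(400,400),interpolation=cv2.INTER_CUBIC) for n,y in(("scene",190),("side",215))]))
E
```

```text
False
9.9 [487.47852135 117.96412439  76.36259576] [-0.96071986 -3.69777857 -0.91831808]
True
10.975 [487.54968137 125.77870221  75.55009651] [ 0.50771469 -1.00692778  0.82263987]
```

View pics/f.png

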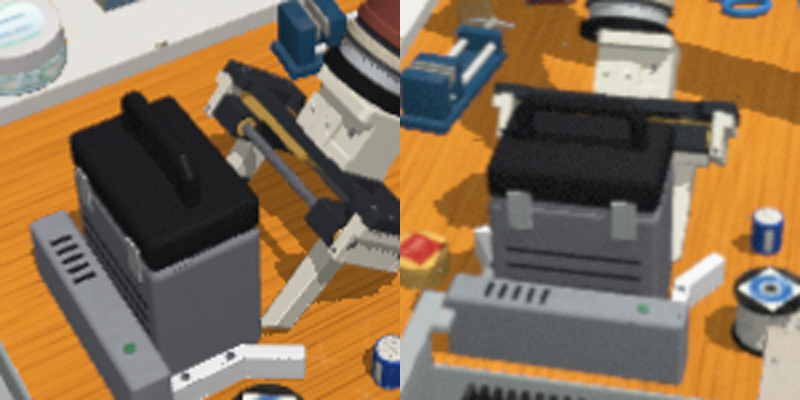

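The push stopped at tip y≈180, a few mm short of the expected 186. I'll push again, still gently, and watch the motion and force.

```bash
python3 - <<'E'
from cell import *
from h import *
t=40
for f in(12,20):
    print(servo_line(tcp((487.5,195,12),t),v=10,max_force=f))
    o=observe();print(o["clock"],o["tool_pos"].round(1),o["force"].round(1),o["moment"].round(2))
S,D=read_camera("scene"),read_camera("side")
cv2.imwrite("pics/g.png",cv2.hconcat([cv2.resize(S[195:315,190:290],(400,480),interpolation=cv2.INTER_CUBIC),cv2.resize(D[195:315,235:335],(400,480),interpolation=cv2.INTER_CUBIC)]))
E
```

```text
True
11.8167 [487.6 126.3  74.1] [ 0.9 -1.   1.7] [-0.66  0.04  0.04]
True
12.5667 [487.3 127.2  73.3] [-0.1 -1.6  0.5] [-0.7   0.02  0.03]
```

View pics/g.png

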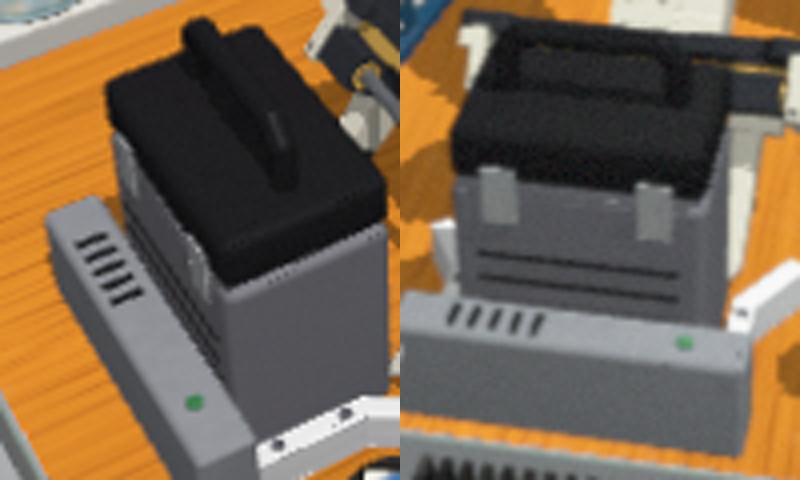

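The case is upright in the bay and looks close to the block. The near front vertical edge meets the block's top edge at about (228,393) on the left and (325,325) on the right. I'll triangulate to check for a remaining gap.

```bash
python3 - <<'E'
from cell import *
from h import *
S=get_calibration("scene");D=get_calibration("side")
a=lambda p,z:print("scene",p,ray(S,(190+p[0]/4-.37,195+p[1]/4-.37),z).round(1))
b=lambda p,z:print("side",p,ray(D,(235+p[0]/4-.37,195+p[1]/4-.37),z).round(1))
a((228,393),56);a((255,440),56);a((100,197),56)
b((325,325),56);b((347,335),56);b((60,298),56)
# points on front face top (below lid, z~115-120): near front edge
a((225,290),118);b((327,195),118);b((55,175),118)
a((222,245),150);b((322,165),150);b((55,125),150);a((108,90),150);a((385,188),150)
print("proj of home near edge at z=56,118,150")
for cal,o in((S,(190,195)),(D,(235,195))):
    for g in(0,6):
        P=np.array([[429,269.5-g,56],[429,269.5-g,118],[429,269.5-g,150],[549,269.5-g,118.]])
        R=np.array(cal["rvec"],float);
        q=cv2.projectPoints(P,R,np.array(cal["tvec"],float),np.array(cal["mtx"]),np.array([cal["k1"],0,0,0.]))[0][:,0]
        print(g,((q-o+.37)*4).round().tolist())
E
```

```text
scene (228, 393) [434.5 269.8]
scene (255, 440) [406.4 271.7]
scene (100, 197) [571.3 267.3]
side (325, 325) [421.5 266.7]
side (347, 335) [410.5 272.1]
side (60, 298) [547.8 268.8]
scene (225, 290) [437.4 264.7]
side (327, 195) [424.1 249.6]
side (55, 175) [550.1 255.5]
scene (222, 245) [433.2 265.7]
side (322, 165) [423.7 271.5]
side (55, 125) [546.8 261. ]
scene (108, 90) [540.3 265.8]
scene (385, 188) [425.8 194.1]
proj of home near edge at z=56,118,150
0 [[235.0, 401.0], [224.0, 308.0], [218.0, 255.0], [100.0, 134.0]]
6 [[247.0, 396.0], [237.0, 302.0], [232.0, 250.0], [113.0, 129.0]]
0 [[308.0, 327.0], [310.0, 220.0], [311.0, 161.0], [50.0, 193.0]]
6 [[310.0, 319.0], [312.0, 212.0], [313.0, 153.0], [53.0, 185.0]]
```

The push stalls stiffly and squarely, so the case is probably home. My estimates still allow a 0–4 mm gap, so I'll back off and look straight down at the seam with the wrist camera.

```bash
python3 - <<'E'
from cell import *
from h import *
t=40
servo_line(tcp((487.5,140,14),t),v=60)
servo_line(tcp((487.5,20,120),t),v=120)
servo_line(tcp((487.5,-20,290),t),v=150)
c=get_calibration("wrist");o=observe();R=cv2.Rodrigues(np.array(c["rvec"],float))[0]
C=-R.T@np.array(c["tvec"],float).ravel()
print(o["clock"],o["tool_pos"],C,R[2])
for y in(180,230,270,300,330):
  for z in(350,400):print(y,z,inverse_kinematics([489,y,z],[np.pi,0,np.pi/2]) is not None,inverse_kinematics([489,y,z],[np.pi,0,-np.pi/2]) is not None)
Rt=Rotation.from_euler("xyz",o["tool_rot"]).as_matrix();print("cam in tool",Rt.T@(C-o["tool_pos"]),Rt.T@R[2])
E
```

```text
16.3083 [487.09119031 -73.72904553 353.61229013] [488.20052227 -70.47949882 461.49902053] [-7.34884152e-04  4.11127941e-01 -9.11577356e-01]
180 350 True True
180 400 True True
230 350 True True
230 400 True True
270 350 True True
270 400 True True
300 350 True True
300 400 True True
330 350 True True
330 400 True True
cam in tool [ 70.46340136   0.52089402 -81.76780849] [-2.54564000e-01 -9.27858487e-04  9.67055484e-01]
```

```bash
python3 - <<'E'
from cell import *
from h import *
move_to([489,235,372],[np.pi,0,np.pi/2]);wait(.3)
c=get_calibration("wrist");im=read_camera("wrist");R=cv2.Rodrigues(np.array(c["rvec"],float))[0]
print(observe()["clock"],(-R.T@np.array(c["tvec"],float).ravel()).round(1))
P=np.array([[x,y,56.] for y in(269.5,264.5) for x in(429,489,549)])
q=cv2.projectPoints(P,np.array(c["rvec"],float),np.array(c["tvec"],float),np.array(c["mtx"]),np.array([c["k1"],0,0,0.]))[0][:,0];print(q.round(1))
np.save("w.npy",{k:c[k] for k in c},allow_pickle=True)
cv2.imwrite("pics/w.png",im)
E
```

```text
17.7667 [490.4 304.2 453.3]
[[228.5 160.4]
 [276.1 160.3]
 [323.6 160.2]
 [228.7 164.4]
 [276.1 164.3]
 [323.5 164.2]]
```

View pics/w.png

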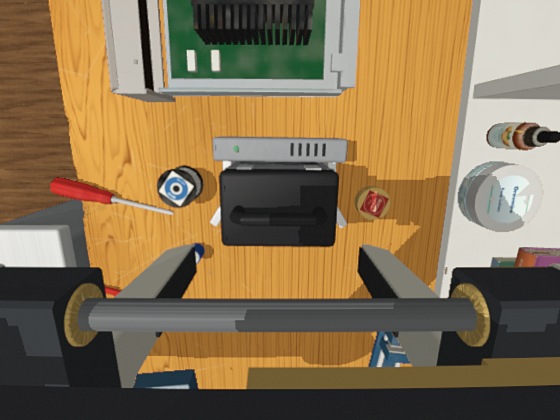

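Looking down, the case sits centred between the rails and square to the block, with the seam at rows ~160-170. All the bystanders are standing. I have no picture views left, so I'll read the seam from pixel profiles.

```bash
python3 - <<'E'
from h import *
im=cv2.imread("pics/w.png");c=np.load("w.npy",allow_pickle=True).item()
for a,b in((232,245),(262,276),(300,312),(313,322)):
    print((a,b))
    for r in range(152,180): print(r,im[r,a:b].mean(0).round().astype(int),end=" ")
    print()
for r in(135,138,150,160,165,168,171,172): print(r,ray(c,(276,r),56).round(1),ray(c,(276,r),25).round(1),ray(c,(276,r),0).round(1),ray(c,(276,r),150).round(1))
print("lid row 200:",[ray(c,(x,200),150).round(1) for x in(220,337)])
print(im[200,212:230].tolist(),im[200,330:345].tolist())
E
```

```text
(232, 245)
152 [161 161 159] 153 [168 167 166] 154 [167 167 165] 155 [166 166 164] 156 [166 166 164] 157 [167 166 164] 158 [164 164 162] 159 [155 155 153] 160 [128 128 126] 161 [83 85 86] 162 [68 70 74] 163 [72 72 72] 164 [80 80 79] 165 [88 87 87] 166 [92 93 93] 167 [119 120 119] 168 [121 122 121] 169 [70 72 71] 170 [25 25 25] 171 [24 24 24] 172 [32 32 32] 173 [39 40 40] 174 [49 49 49] 175 [59 59 59] 176 [66 67 67] 177 [71 71 71] 178 [70 71 72] 179 [69 70 71] 
(262, 276)
152 [163 163 161] 153 [162 162 160] 154 [162 162 160] 155 [162 162 160] 156 [162 162 160] 157 [162 162 160] 158 [162 161 160] 159 [156 156 154] 160 [142 142 140] 161 [110 110 108] 162 [65 64 64] 163 [57 56 56] 164 [67 66 66] 165 [77 76 76] 166 [78 76 76] 167 [86 84 85] 168 [75 74 74] 169 [36 35 35] 170 [21 20 21] 171 [25 24 25] 172 [31 31 31] 173 [38 37 37] 174 [47 46 47] 175 [55 56 56] 176 [60 60 60] 177 [61 61 62] 178 [62 62 62] 179 [61 61 61] 
(300, 312)
152 [122 121 120] 153 [121 121 120] 154 [122 121 120] 155 [129 130 128] 156 [150 150 148] 157 [162 161 159] 158 [160 161 159] 159 [157 157 155] 160 [149 149 147] 
[... 1100 characters left out ...]
 [488.7 253.5] [489.2 270.3]
171 [488.9 256. ] [488.8 252.2] [488.7 249.2] [489.2 267.4]
172 [488.9 254.7] [488.8 250.8] [488.7 247.7] [489.2 266.4]
lid row 200: [array([433.4, 238.8]), array([549.8, 238.5])]
[[70, 157, 215], [70, 155, 213], [71, 157, 214], [70, 154, 213], [65, 146, 206], [60, 138, 199], [68, 156, 216], [51, 118, 171], [37, 58, 83], [42, 38, 38], [55, 54, 51], [63, 62, 61], [65, 66, 66], [64, 66, 65], [64, 65, 64], [62, 64, 64], [62, 63, 64], [63, 64, 64]] [[29, 28, 29], [26, 26, 26], [31, 30, 28], [31, 28, 29], [29, 27, 27], [27, 24, 21], [20, 19, 18], [25, 47, 70], [46, 109, 161], [46, 106, 157], [37, 86, 133], [42, 98, 146], [46, 107, 155], [46, 107, 157], [45, 105, 154]]
```

The block edge is at y≈268.6 and the lid front at y≈269, so the case is home to within 1–2 mm. There's plenty of time left, so I'll do one last gentle seating push and check how far it moves.

```bash
python3 - <<'E'
from cell import *
from h import *
t=40
move_to(tcp((489,-20,290),t),rpy(t))
servo_line(tcp((489,20,120),t),v=150)
servo_line(tcp((489,130,14),t),v=120)
servo_line(tcp((489,165,14),t),v=60)
for f in(2.5,25):
    r=servo_line(tcp((489,195,14),t),v=15,max_force=f)
    o=observe();print(r,round(o["clock"],2),o["tool_pos"].round(1),o["force"].round(1))
servo_line(tcp((489,140,16),t),v=60)
servo_line(tcp((489,20,120),t),v=120)
servo_line(tcp((489,-20,290),t),v=150)
move_to([489,235,372],[np.pi,0,np.pi/2]);wait(.3)
c=get_calibration("wrist");im=read_camera("wrist");print(observe()["clock"])
cv2.imwrite("pics/w2.png",im)
for a,b in((232,245),(262,276),(300,312)):
    print((a,b),[(r,int(im[r,a:b].mean())) for r in range(158,173)])
print([ray(c,(x,169.5),150).round(1) for x in(240,305)],ray(c,(276,161),56))
E
```

```text
True 23.38 [489.  125.6  77.8] [-0.1 -1.1  0. ]
True 23.96 [489.2 126.7  76.2] [-0.4 -2.3  1. ]
29.0333
(232, 245) [(158, 163), (159, 154), (160, 127), (161, 84), (162, 69), (163, 70), (164, 79), (165, 87), (166, 93), (167, 123), (168, 124), (169, 68), (170, 24), (171, 24), (172, 32)]
(262, 276) [(158, 160), (159, 155), (160, 139), (161, 105), (162, 65), (163, 56), (164, 64), (165, 75), (166, 76), (167, 85), (168, 73), (169, 32), (170, 19), (171, 25), (172, 30)]
(300, 312) [(158, 160), (159, 156), (160, 148), (161, 118), (162, 57), (163, 36), (164, 51), (165, 83), (166, 97), (167, 99), (168, 125), (169, 112), (170, 38), (171, 18), (172, 27)]
[array([454.4, 268.9]), array([517.4, 268.8])] [488.94542098 268.55896966]
```

A 25 N push did not move the case, so it is firmly against the block. The arm is clear of everything.

```bash
python3 -c "
from cell import *
print(job_done())"
```

```text
the job is handed in; nothing more can be done
None
```

The battery case is upright in the charging bay with its front against the charger block: a final 25 N push did not move it. The reel, tin and capacitor were left where they stood, and I handed the job in at about 29 s.

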